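# Load the regulator valve bodies, send the carrier to drying and hook it in

### The job

Clear the screwdriver off the slide and the orange dust cap out of the carrier, both into the red tray, and, with the blue carrier still at its loading end, set every steel valve body from the paper mat into the carrier, one to a pocket and down on its floor. Then slide the carrier by its yellow post to the drying station until it snaps fully home, and after that swing the red hook shut behind the carrier's catch pin. Leave the bottle, the jar and the second-stage regulator alone, and finish with every valve body still in a pocket.

Things in the scene. Friction and masses are not known exactly. Their poses are not given: they have to be found in the camera images.
- carrier (a joint): Slide of the blue carrier along the bed (m): 0 = loading end, grows towards the point axes' -y, 0.172 = home at the drying station, at a rubber stop. A spring ball catch is passed at 0.162 (about 5 N); short of it the carrier is not held. Friction 2 N; it cannot lift or turn. A tray 148 x 224 mm, walls 36 mm above the table, 2 rows of 3 pockets, each 68 x 69 mm inside.
- carrier_post (a point): Centre of the grip part of the yellow upright post (16 mm diameter) at the trailing (+y) end of the carrier, for moving it; the point is 85 mm above the table, the post stands from 30 to 105 mm. Site axes as the carrier's: -y is the travel direction towards the drying station.
- hook (a joint): Hinge of the red swing hook (rad), upright axis: 0 = shut (bar along the bed, tooth behind the catch pin of the homed carrier), grows as it swings open towards the robot (counter-clockwise from above), to 1.6. Stays where it is left; takes about 1 N at the knob. If the carrier is not home the tooth meets the pin and it cannot shut.
- hook_knob (a point): Centre of the black upright knob (14 mm diameter) on the hook bar, 88 mm from the hinge axis; the point is 87 mm above the table, the knob stands from 52 to 107 mm.
- hook_hinge (a point): Point on the hook's upright hinge axis, at the height of hook_knob (87 mm; the hub itself is lower, top 52 mm).
- catch_pin (a point): Top of the steel catch pin (10 mm diameter) on a lug at the carrier's front (robot) side, 55 mm above the table.
- screwdriver_grip (a point): In the red handle (80 mm long, 22 x 22 mm) of a screwdriver lying on the bed in the carrier's way, 11 mm above what it lies on (bed top: 20 mm above the table). x axis along the shaft to the tip; the handle ends lie 50 mm behind and 30 mm ahead of this point, the blade tip 108 mm ahead. 90 g, balances near here.
- screwdriver_tip (a point): A point on the steel shaft (7 mm diameter) of the screwdriver near its blade, 105 mm ahead of screwdriver_grip.
- dustcap_mid (a point): Centre, half-way up, of an orange dust cap (a plug 32 mm diameter, 48 mm tall, 40 g) left standing in the carrier's pocket1 at the start.
- tray_floor (a point): Centre of the inner floor of the open red tray, fixed on the bench; 222 mm inside along its x axis, 122 mm along its y axis, rim 45 mm above the table, floor 4 mm above the table.
- lubricant: White bottle with a yellow cap, 44 mm diameter, 120 mm tall; origin under its centre. To be left alone.
- secondstage: Black second-stage regulator with a yellow round cover, 68 mm across, 36 mm high; origin under its centre. To be left alone.
- oringjar: Clear jar with black lid, 56 mm diameter, 55 mm tall; origin under its centre. To be left alone.
- pocket0 (a point): Centre of the floor of carrier pocket 0 (pockets 0-2 the row nearest the robot, 3-5 the far row, each row numbered from the post's end). Floor 30 mm above the table, pocket walls 6 mm above the floor. Axes as the carrier's: x across the bed away from the robot, y along it.
- pocket1 (a point): Centre of the floor of carrier pocket 1 (pockets 0-2 the row nearest the robot, 3-5 the far row, each row numbered from the post's end). Floor 30 mm above the table, pocket walls 6 mm above the floor. Axes as the carrier's: x across the bed away from the robot, y along it.
- pocket2 (a point): Centre of the floor of carrier pocket 2 (pockets 0-2 the row nearest the robot, 3-5 the far row, each row numbered from the post's end). Floor 30 mm above the table, pocket walls 6 mm above the floor. Axes as the carrier's: x across the bed away from the robot, y along it.
- pocket3 (a point): Centre of the floor of carrier pocket 3 (pockets 0-2 the row nearest the robot, 3-5 the far row, each row numbered from the post's end). Floor 30 mm above the table, pocket walls 6 mm above the floor. Axes as the carrier's: x across the bed away from the robot, y along it.
- pocket4 (a point): Centre of the floor of carrier pocket 4 (pockets 0-2 the row nearest the robot, 3-5 the far row, each row numbered from the post's end). Floor 30 mm above the table, pocket walls 6 mm above the floor. Axes as the carrier's: x across the bed away from the robot, y along it.
- pocket5 (a point): Centre of the floor of carrier pocket 5 (pockets 0-2 the row nearest the robot, 3-5 the far row, each row numbered from the post's end). Floor 30 mm above the table, pocket walls 6 mm above the floor. Axes as the carrier's: x across the bed away from the robot, y along it.
- valve1_mid (a point): Centre of steel valve body 1 (absent in some starts), half-way up: 50 mm tall overall, square foot 36 x 36 mm and 14 mm high, above it a round barrel of 30 mm diameter from 14 to 50 mm; 220 g; z axis points from foot to barrel. Stands 25 mm below this point, on a white paper mat 3 mm thick at the start.
- valve2_mid (a point): Centre of steel valve body 2 (absent in some starts), half-way up: 50 mm tall overall, square foot 36 x 36 mm and 14 mm high, above it a round barrel of 30 mm diameter from 14 to 50 mm; 220 g; z axis points from foot to barrel. Stands 25 mm below this point, on a white paper mat 3 mm thick at the start.
- valve3_mid (a point): Centre of steel valve body 3 (absent in some starts), half-way up: 50 mm tall overall, square foot 36 x 36 mm and 14 mm high, above it a round barrel of 30 mm diameter from 14 to 50 mm; 220 g; z axis points from foot to barrel. Stands 25 mm below this point, on a white paper mat 3 mm thick at the start.
- valve4_mid (a point): Centre of steel valve body 4 (absent in some starts), half-way up: 50 mm tall overall, square foot 36 x 36 mm and 14 mm high, above it a round barrel of 30 mm diameter from 14 to 50 mm; 220 g; z axis points from foot to barrel. Stands 25 mm below this point, on a white paper mat 3 mm thick at the start.
- valve5_mid (a point): Centre of steel valve body 5 (absent in some starts), half-way up: 50 mm tall overall, square foot 36 x 36 mm and 14 mm high, above it a round barrel of 30 mm diameter from 14 to 50 mm; 220 g; z axis points from foot to barrel. Stands 25 mm below this point, on a white paper mat 3 mm thick at the start.

How it is judged (in metres and radians):
On the way, in this order (a step that is already met when the one before it is completed fails the run):
1. with the carrier at its loading end, every valve body is in a pocket and the screwdriver and the dust cap lie in the red tray (((horizontal distance between valve1_mid and pocket0 below 0.027 m and z of valve1_mid in the frame of pocket0 below 0.0275 m) or (horizontal distance between valve1_mid and pocket1 below 0.027 m and z of valve1_mid in the frame of pocket1 below 0.0275 m) or (horizontal distance between valve1_mid and pocket2 below 0.027 m and z of valve1_mid in the frame of pocket2 below 0.0275 m) or (horizontal distance between valve1_mid and pocket3 below 0.027 m and z of valve1_mid in the frame of pocket3 below 0.0275 m) or (horizontal distance between valve1_mid and pocket4 below 0.027 m and z of valve1_mid in the frame of pocket4 below 0.0275 m) or (horizontal distance between valve1_mid and pocket5 below 0.027 m and z of valve1_mid in the frame of pocket5 below 0.0275 m)) and ((horizontal distance between valve2_mid and pocket0 below 0.027 m and z of valve2_mid in the frame of pocket0 below 0.0275 m) or (horizontal distance between valve2_mid and pocket1 below 0.027 m and z of valve2_mid in the frame of pocket1 below 0.0275 m) or (horizontal distance between valve2_mid and pocket2 below 0.027 m and z of valve2_mid in the frame of pocket2 below 0.0275 m) or (horizontal distance between valve2_mid and pocket3 below 0.027 m and z of valve2_mid in the frame of pocket3 below 0.0275 m) or (horizontal distance between valve2_mid and pocket4 below 0.027 m and z of valve2_mid in the frame of pocket4 below 0.0275 m) or (horizontal distance between valve2_mid and pocket5 below 0.027 m and z of valve2_mid in the frame of pocket5 below 0.0275 m)) and ((horizontal distance between valve3_mid and pocket0 below 0.027 m and z of valve3_mid in the frame of pocket0 below 0.0275 m) or (horizontal distance between valve3_mid and pocket1 below 0.027 m and z of valve3_mid in the frame of pocket1 below 0.0275 m) or (horizontal distance between valve3_mid and pocket2 below 0.027 m and z of valve3_mid in the frame of pocket2 below 0.0275 m) or (horizontal distance between valve3_mid and pocket3 below 0.027 m and z of valve3_mid in the frame of pocket3 below 0.0275 m) or (horizontal distance between valve3_mid and pocket4 below 0.027 m and z of valve3_mid in the frame of pocket4 below 0.0275 m) or (horizontal distance between valve3_mid and pocket5 below 0.027 m and z of valve3_mid in the frame of pocket5 below 0.0275 m)) and ((horizontal distance between valve4_mid and pocket0 below 0.027 m and z of valve4_mid in the frame of pocket0 below 0.0275 m) or (horizontal distance between valve4_mid and pocket1 below 0.027 m and z of valve4_mid in the frame of pocket1 below 0.0275 m) or (horizontal distance between valve4_mid and pocket2 below 0.027 m and z of valve4_mid in the frame of pocket2 below 0.0275 m) or (horizontal distance between valve4_mid and pocket3 below 0.027 m and z of valve4_mid in the frame of pocket3 below 0.0275 m) or (horizontal distance between valve4_mid and pocket4 below 0.027 m and z of valve4_mid in the frame of pocket4 below 0.0275 m) or (horizontal distance between valve4_mid and pocket5 below 0.027 m and z of valve4_mid in the frame of pocket5 below 0.0275 m)) and ((horizontal distance between valve5_mid and pocket0 below 0.027 m and z of valve5_mid in the frame of pocket0 below 0.0275 m) or (horizontal distance between valve5_mid and pocket1 below 0.027 m and z of valve5_mid in the frame of pocket1 below 0.0275 m) or (horizontal distance between valve5_mid and pocket2 below 0.027 m and z of valve5_mid in the frame of pocket2 below 0.0275 m) or (horizontal distance between valve5_mid and pocket3 below 0.027 m and z of valve5_mid in the frame of pocket3 below 0.0275 m) or (horizontal distance between valve5_mid and pocket4 below 0.027 m and z of valve5_mid in the frame of pocket4 below 0.0275 m) or (horizontal distance between valve5_mid and pocket5 below 0.027 m and z of valve5_mid in the frame of pocket5 below 0.0275 m)) and x of screwdriver_grip in the frame of tray_floor between -0.112 and 0.112 m and y of screwdriver_grip in the frame of tray_floor between -0.062 and 0.062 m and z of each of screwdriver_grip, screwdriver_tip in the frame of tray_floor below 0.042 m and x of screwdriver_tip in the frame of tray_floor between -0.112 and 0.112 m and y of screwdriver_tip in the frame of tray_floor between -0.062 and 0.062 m and x of dustcap_mid in the frame of tray_floor between -0.112 and 0.112 m and y of dustcap_mid in the frame of tray_floor between -0.062 and 0.062 m and z of dustcap_mid in the frame of tray_floor below 0.06 m and value of joint carrier below 0.03 m), for 0.2 s.
2. the carrier is home at the drying station (value of joint carrier above 0.168 m), for 0.2 s.
3. the hook is shut behind the catch pin (value of joint hook below 0.06 rad and value of joint carrier above 0.168 m), for 0.2 s.
At the end, for the whole second after the job is handed in: Every valve body present rests in a pocket (within 27 mm of its centre, middle under 27.5 mm above its floor), screwdriver and dust cap lie in the red tray (under 42 and 60 mm above its floor), the carrier is home (above 0.168 m), the hook shut (below 0.06 rad), the valve bodies at rest (all of step 3 and ((horizontal distance between valve1_mid and pocket0 below 0.027 m and z of valve1_mid in the frame of pocket0 below 0.0275 m) or (horizontal distance between valve1_mid and pocket1 below 0.027 m and z of valve1_mid in the frame of pocket1 below 0.0275 m) or (horizontal distance between valve1_mid and pocket2 below 0.027 m and z of valve1_mid in the frame of pocket2 below 0.0275 m) or (horizontal distance between valve1_mid and pocket3 below 0.027 m and z of valve1_mid in the frame of pocket3 below 0.0275 m) or (horizontal distance between valve1_mid and pocket4 below 0.027 m and z of valve1_mid in the frame of pocket4 below 0.0275 m) or (horizontal distance between valve1_mid and pocket5 below 0.027 m and z of valve1_mid in the frame of pocket5 below 0.0275 m)) and ((horizontal distance between valve2_mid and pocket0 below 0.027 m and z of valve2_mid in the frame of pocket0 below 0.0275 m) or (horizontal distance between valve2_mid and pocket1 below 0.027 m and z of valve2_mid in the frame of pocket1 below 0.0275 m) or (horizontal distance between valve2_mid and pocket2 below 0.027 m and z of valve2_mid in the frame of pocket2 below 0.0275 m) or (horizontal distance between valve2_mid and pocket3 below 0.027 m and z of valve2_mid in the frame of pocket3 below 0.0275 m) or (horizontal distance between valve2_mid and pocket4 below 0.027 m and z of valve2_mid in the frame of pocket4 below 0.0275 m) or (horizontal distance between valve2_mid and pocket5 below 0.027 m and z of valve2_mid in the frame of pocket5 below 0.0275 m)) and ((horizontal distance between valve3_mid and pocket0 below 0.027 m and z of valve3_mid in the frame of pocket0 below 0.0275 m) or (horizontal distance between valve3_mid and pocket1 below 0.027 m and z of valve3_mid in the frame of pocket1 below 0.0275 m) or (horizontal distance between valve3_mid and pocket2 below 0.027 m and z of valve3_mid in the frame of pocket2 below 0.0275 m) or (horizontal distance between valve3_mid and pocket3 below 0.027 m and z of valve3_mid in the frame of pocket3 below 0.0275 m) or (horizontal distance between valve3_mid and pocket4 below 0.027 m and z of valve3_mid in the frame of pocket4 below 0.0275 m) or (horizontal distance between valve3_mid and pocket5 below 0.027 m and z of valve3_mid in the frame of pocket5 below 0.0275 m)) and ((horizontal distance between valve4_mid and pocket0 below 0.027 m and z of valve4_mid in the frame of pocket0 below 0.0275 m) or (horizontal distance between valve4_mid and pocket1 below 0.027 m and z of valve4_mid in the frame of pocket1 below 0.0275 m) or (horizontal distance between valve4_mid and pocket2 below 0.027 m and z of valve4_mid in the frame of pocket2 below 0.0275 m) or (horizontal distance between valve4_mid and pocket3 below 0.027 m and z of valve4_mid in the frame of pocket3 below 0.0275 m) or (horizontal distance between valve4_mid and pocket4 below 0.027 m and z of valve4_mid in the frame of pocket4 below 0.0275 m) or (horizontal distance between valve4_mid and pocket5 below 0.027 m and z of valve4_mid in the frame of pocket5 below 0.0275 m)) and ((horizontal distance between valve5_mid and pocket0 below 0.027 m and z of valve5_mid in the frame of pocket0 below 0.0275 m) or (horizontal distance between valve5_mid and pocket1 below 0.027 m and z of valve5_mid in the frame of pocket1 below 0.0275 m) or (horizontal distance between valve5_mid and pocket2 below 0.027 m and z of valve5_mid in the frame of pocket2 below 0.0275 m) or (horizontal distance between valve5_mid and pocket3 below 0.027 m and z of valve5_mid in the frame of pocket3 below 0.0275 m) or (horizontal distance between valve5_mid and pocket4 below 0.027 m and z of valve5_mid in the frame of pocket4 below 0.0275 m) or (horizontal distance between valve5_mid and pocket5 below 0.027 m and z of valve5_mid in the frame of pocket5 below 0.0275 m)) and x of screwdriver_grip in the frame of tray_floor between -0.112 and 0.112 m and y of screwdriver_grip in the frame of tray_floor between -0.062 and 0.062 m and z of each of screwdriver_grip, screwdriver_tip in the frame of tray_floor below 0.042 m and x of screwdriver_tip in the frame of tray_floor between -0.112 and 0.112 m and y of screwdriver_tip in the frame of tray_floor between -0.062 and 0.062 m and x of dustcap_mid in the frame of tray_floor between -0.112 and 0.112 m and y of dustcap_mid in the frame of tray_floor between -0.062 and 0.062 m and z of dustcap_mid in the frame of tray_floor below 0.06 m and linear speed of each of valve1, valve2, valve3, valve4, valve5 below 0.03 m/s); the robot touches nothing.
It fails at once if the bottle is moved more than 30 mm (distance of lubricant from where it was at the start of the episode above 0.03 m).
It fails at once if the second-stage regulator is moved more than 30 mm (distance of secondstage from where it was at the start of the episode above 0.03 m).
It fails at once if the jar is moved more than 30 mm (distance of oringjar from where it was at the start of the episode above 0.03 m).
Of valve1, valve2, valve3, valve4, valve5 only 3 to 5 are there at a start; the rules pass over those that are not, and their reading is None.
At some moment in a run one of valve1, valve2, valve3, valve4, valve5 may be knocked a few centimetres aside while the robot is not near it.
It also fails if it takes over 208 s, if anything falls off the work surface, if the arm or the gripper's body presses on something with over 40 N, if the wrist force passes 120 N, or if a joint passes its speed limit or range.

### The arm

A 6-joint arm with a two-finger parallel gripper is mounted at the origin on the work surface. World frame = base frame: x ahead of the robot, y to its left, z up, the work surface at z = 0. Lengths are in mm, angles in rad, forces in N, time in s.
With the tool pointing down it reaches from about 425 to 950 mm from the base axis. Payload 3.5 kg.
Tool frame: the origin (TCP) lies at the very end of the fingers, on their centre line; the grasp point (between the pads) lies 19 mm behind it; z points along the fingers, y is the direction in which the jaws open and shut (so a half turn about z gives the same grasp; the last joint's range is limited). The gripper opens to 85 mm and grips with 20 to 120 N. Pads are 22 mm wide; open, the fingers measure 114 mm over their backs; the gripper's body (76 mm by 85 mm) begins 54 mm behind the grasp point. The pads swing forward as they close: fully open they stand 13 mm farther back than shut.
Start: joints at [-1.363, 0.286, 1.577, -0, 1.279, -0.15], TCP at [236.417, -632.228, 208.825] pointing down, gripper open.
Joint ranges: [-2.77, 2.77], [-0.9, 2.22], [0.21, 2.48], [-1.53, 4.67], [0.24, 2.81], [-2.84, 2.84]. Speed limits (rad/s): [2.79, 2.79, 3.14, 3.14, 3.14, 3.14].

### API

Orientations are given as a 3x3 rotation matrix whose columns are the frame's x, y, z axes.
In Python, from bench import r, eyes gives the robot as it stands.
- The arm moves only by the tool arm_command, never from a script. Its argument "increments" is a list of rows, each a list of 2 entries, a list of its own where there are three numbers: the shift along the tool's x, y, z in cm, then the turn about the tool's z in rad. A call has 1 to 20 rows; each row shifts and turns the commanded pose from where the row before left it, along the tool's axes as they then stand; what a row does not reach is not made up. A row lasts 1/10 s, in which the tool goes at most 50 mm and 8.59 degrees, less where a joint would pass 70% of its speed; a pose out of reach is approached as far as the arm can. A call with a gripper value outside its range is refused whole. "hand" is the opening, from 0 (shut) to 1 (fully open), set as the call begins (left out, the last holds). The fingers move at their own pace and stop on an object; "grip_force" is the grip in N (left out, the last holds). Time passes only in rows, so rows that do not move let the fingers close. It gives the time, the measured TCP pose, the force and the opening at its end, in the units of the state.
- r.get_obs(): the state, without advancing time (a new reading comes with each control period).
- eyes.camera(name): name is "scene" or "top"; returns the picture (400x640x3 uint8, red, green, blue); there is no depth.
- eyes.camera_params(name): a dict with "mtx" (3x3 intrinsics, pixels), "k1" (the pictures are not rectified: a ray, as slopes to the right and down, at radius r is drawn at 1 + k1 r^2 times it, then the intrinsics apply), "world_to_cam" (4x4, takes a point from world to camera coordinates). Camera axes: x right, y down, z forward; pixel columns grow to the right and rows downward; lengths in mm; the calibration is good to about 2 mm. A picture is of the moment at which its call begins. camera_params takes no time and is no camera call.
- r.hand_in(): hands the job in, once; it reports no verdict.
The state is a dict: "clock": time; "joint_pos": joint angles; "joint_velocities": joint speeds; "joint_torque": joint torques, N m; "tcp_pos": TCP position; "ee_rot": TCP orientation; "contact_force": force on the tool from outside, world axes, zero at the start; "moment": the same for the moment, N m; "gripper_width": opening from 0.0 (shut) to 1.0 (fully open).
Only numpy, scipy, OpenCV 4.12 (cv2) and the standard library are available. Lean on these libraries where they do the work, as an engineer would, in place of code of your own. Each camera call takes 0.05 s, during which the arm holds its last target. There are 200 camera calls.

## Working session

There is one attempt and no reset: what is moved stays moved. The work goes in short steps, Python scripts to look and compute and a tool call to move; the robot and the scene stay as the last step left them, time stands still between calls to the robot, and variables do not carry over. Pictures are saved under pics/ and viewed, about 12 in all and at most 16, crops included, and the job is handed in when it is done.

Besides the shell and the picture viewer there is one more tool, called in YAML: its name, and indented under it one key for each argument. arm_command: Moves the arm, as the interface text tells. Its arguments: {"type":"object","properties":{"increments":{"type":"array","items":{"type":"array"}},"hand":{"type":"number"},"grip_force":{"type":"number"}},"required":["increments"]}

```bash
ls; mkdir -p pics; cat > h.py <<'E'
import numpy as np, cv2
from bench import r, eyes
def shot(n,f):
    im=eyes.camera(n); cv2.imwrite('pics/'+f,im[:,:,::-1]); return im
def ray(n,uv):
    p=eyes.camera_params(n);K=np.array(p['mtx'],float);M=np.array(p['world_to_cam'],float)
    d=cv2.undistortPoints(np.array(uv,float).reshape(-1,1,2),K,np.array([p['k1'],0,0,0,0.]))[:,0]
    R=M[:3,:3];c=-R.T@M[:3,3]
    return c,np.c_[d,np.ones(len(d))]@R
def onz(n,uv,z):
    c,d=ray(n,uv);return (c+d*((z-c[2])/d[:,2])[:,None]).round(1)
def proj(n,P):
    p=eyes.camera_params(n);M=np.array(p['world_to_cam'],float)
    return cv2.projectPoints(np.array(P,float).reshape(-1,1,3),cv2.Rodrigues(M[:3,:3])[0],M[:3,3],np.array(p['mtx'],float),np.array([p['k1'],0,0,0,0.]))[0][:,0].round(1)
E
python3 - <<'E'
from h import *
for n in ('scene','top'):
    shot(n,n+'0.png'); p=eyes.camera_params(n); print(n,p['mtx'],p['k1'],ray(n,[[320,200]]))
o=r.get_obs(); print(o['clock'],o['ee_rot'],o['tcp_pos'])
E
```

```text
pics
scene [[481.73818944   0.         312.83238629]
 [  0.         481.73818944 200.90772965]
 [  0.           0.           1.        ]] -0.13659229723662575 (array([941.3560592 , 592.54526064, 967.05894844]), array([[-0.38382937, -0.50893857, -0.77063706]]))
top [[407.69720092   0.         319.07830257]
 [  0.         407.69720092 196.00644742]
 [  0.           0.           1.        ]] 0.036620900537267534 (array([ 368.74993774,   -1.20443538, 1023.74292287]), array([[ 0.11715971,  0.00367991, -0.99315715]]))
0.1 [[ 9.36666038e-01  3.50223546e-01 -4.48046904e-04]
 [ 3.50223696e-01 -9.36663780e-01  2.07997496e-03]
 [ 3.08786901e-04 -2.10515855e-03 -9.99997736e-01]] [ 236.28771423 -631.60859135  207.57024944]
```

View pics/top0.png

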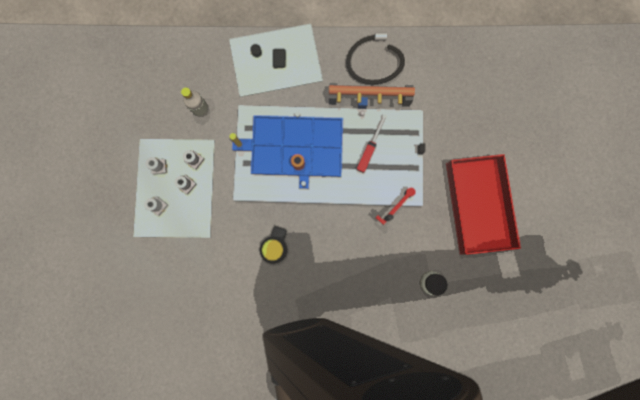

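View pics/scene0.png

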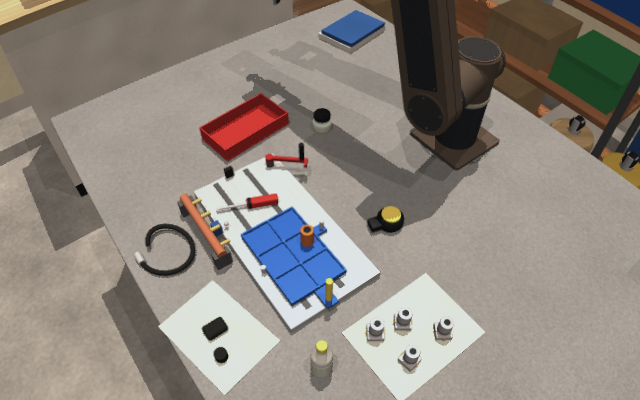

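The top view shows 4 valves on the left mat around (157,165), (193,158), (186,183) and (156,205). The cap is at (297,160), the post at (235,140), the screwdriver at (370,150), the hook knob near (380,218) and the tray at (483,205). The scene view agrees.

```bash
cat >> h.py <<'E'
def blobs(n,im,lo,hi,box,amin=15):
    hsv=cv2.cvtColor(im,cv2.COLOR_RGB2HSV); m=cv2.inRange(hsv,lo,hi); k=np.zeros_like(m);x0,y0,x1,y1=box;k[y0:y1,x0:x1]=1;m*=k
    N,l,s,c=cv2.connectedComponentsWithStats(m)
    return [(s[i,4],c[i].round(1).tolist(),s[i,:4].tolist(),cv2.minAreaRect(np.argwhere(l==i)[:,::-1].astype(np.float32))) for i in range(1,N) if s[i,4]>=amin]
E
python3 - <<'E'
from h import *
T=cv2.imread('pics/top0.png')[:,:,::-1].copy();S=cv2.imread('pics/scene0.png')[:,:,::-1].copy()
f=lambda r:tuple(np.round(np.array(r[0]),1))+tuple(np.round(r[1],1))+(round(r[2],1),)
print('red')
for b in blobs('top',T,(0,140,70),(6,255,255),(340,100,530,260)):print(b[:3],f(b[3]))
print('blue')
for b in blobs('top',T,(100,140,60),(125,255,255),(220,100,350,200)):print(b[:3],f(b[3]))
print('orange')
for b in blobs('top',T,(7,140,70),(18,255,255),(270,140,320,180)):print(b[:3],f(b[3]))
print('yel')
for b in blobs('top',T,(20,130,70),(34,255,255),(220,120,260,160),5):print(b[:3],f(b[3]))
for b in blobs('scene',S,(20,130,70),(34,255,255),(310,270,345,310),5):print('scene',b[:3],f(b[3]))
a=cv2.resize(T[125:250,125:225],None,fx=4,fy=4,interpolation=2)
b=cv2.resize(S[290:380,340:480],None,fx=2.8,fy=2.8,interpolation=2)
c=cv2.resize(T[100:240,340:440],None,fx=3.9,fy=3.9,interpolation=2)
o=np.zeros((600,800,3),np.uint8);o[:500,:400]=a;o[:c.shape[0],400:400+c.shape[1]]=c
cv2.imwrite('pics/c1.png',o[:,:,::-1])
E
```

```text
red
(np.int32(188), [365.4, 158.0], [358, 145, 16, 26]) (np.float64(365.6), np.float64(158.0), np.float64(7.4), np.float64(26.5), 24.0)
(np.int32(5114), [482.4, 204.5], [451, 155, 69, 100]) (np.float64(483.7), np.float64(204.3), np.float64(96.3), np.float64(60.3), 82.4)
(np.int32(130), [403.0, 199.6], [390, 189, 25, 26]) (np.float64(401.0), np.float64(200.5), np.float64(7.1), np.float64(33.2), 46.5)
(np.int32(31), [380.5, 219.5], [376, 216, 10, 8]) (np.float64(380.2), np.float64(219.5), np.float64(9.7), np.float64(3.3), 33.7)
blue
(np.int32(4943), [295.3, 145.5], [233, 117, 109, 71]) (np.float64(286.7), np.float64(151.4), np.float64(108.0), np.float64(69.4), 2.4)
orange
(np.int32(50), [297.0, 161.5], [292, 156, 11, 11]) (np.float64(297.0), np.float64(161.0), np.float64(10.0), np.float64(10.0), 90.0)
yel
(np.int32(29), [232.7, 136.6], [230, 134, 6, 6]) (np.float64(232.5), np.float64(136.5), np.float64(5.0), np.float64(5.0), 90.0)
scene (np.int32(112), [328.5, 290.2], [326, 279, 7, 22]) (np.float64(329.0), np.float64(289.5), np.float64(21.0), np.float64(6.0), 90.0)
```

View pics/c1.png

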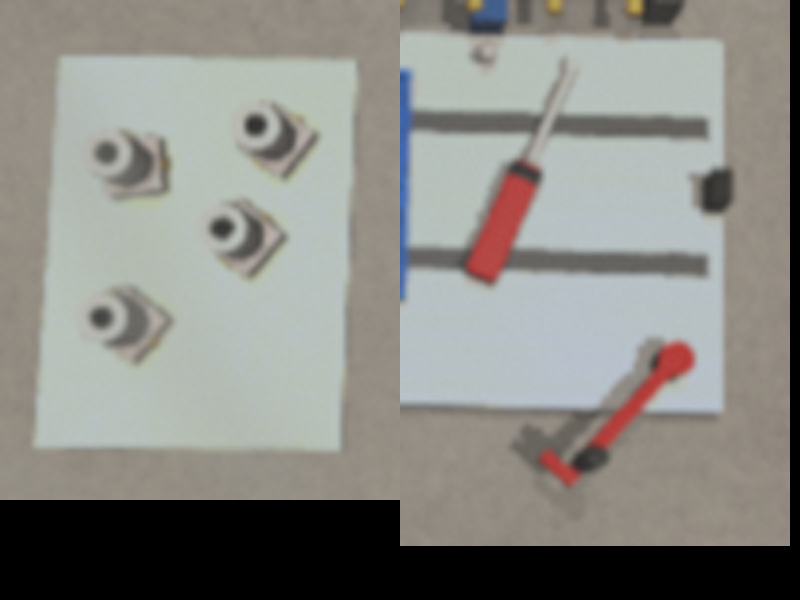

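```bash
python3 - <<'E'
from h import *
P=lambda t,uv,z:print(t,onz('top',uv,z).tolist())
P('valves',[[151.5,163.5],[188.75,156.25],[180.25,182],[150,204.25]],53)
P('cap',[[297.3,160.8]],78)
P('postTop',[[233,136.8]],105)
P('postscene',[[0,0]],0); print(onz('scene',[[329,280.5]],103),onz('scene',[[328.5,290]],80))
P('carrier corners',[[252.5,116.5],[342,118.5],[340.5,176.5],[251,174.5]],36)
P('bed',[[237.5,107],[424,111],[422,206],[234,201.5]],20)
P('knob',[[389,217.2]],107); P('hinge',[[410.8,191.5]],52)
P('sd rear,front,tip',[[361.3,170.5],[371.5,144],[383.3,116]],31)
P('pin',[[304,184]],55)
P('tray rim',[[448,160],[504,155.5],[519,247],[462,254]],45)
P('jar',[[434,284]],55);P('reg',[[273,249]],36);P('bottle',[[186,92]],120)
S=cv2.imread('pics/scene0.png')
o=np.zeros((600,800,3),np.uint8)
a=cv2.resize(S[295:375,355:465],None,fx=3.6,fy=3.6,interpolation=2);o[:a.shape[0],:a.shape[1]]=a
b=cv2.resize(S[200:310,235:355],None,fx=3.3,fy=3.3,interpolation=2);o[:b.shape[0],400:400+b.shape[1]]=b
c=cv2.resize(S[135:220,205:315],None,fx=2.7,fy=2.7,interpolation=2);o[365:365+c.shape[0],:c.shape[1]]=c
cv2.imwrite('pics/c2.png',o)
E
```

```text
valves [[571.4, 409.6, 53.0], [589.6, 320.9, 53.0], [526.4, 338.7, 53.0], [472.5, 407.9, 53.0]]
cap [[573.6, 56.2, 78.0]]
postTop [[624.0, 203.7, 105.0]]
postscene [[1017.7, 844.8, 0.0]]
[[625.  204.4 103. ]] [[631.2 211.4  80. ]]
carrier corners [[695.3, 171.7, 36.0], [690.4, -52.1, 36.0], [543.5, -47.8, 36.0], [548.1, 172.2, 36.0]]
bed [[725.4, 213.2, 20.0], [714.9, -260.7, 20.0], [472.7, -248.9, 20.0], [483.1, 215.5, 20.0]]
knob [[438.2, -152.9, 107.0]]
hinge [[504.3, -215.4, 52.0]]
sd rear,front,tip [[559.5, -99.5, 31.0], [626.5, -125.5, 31.0], [698.4, -156.0, 31.0]]
pin [[521.7, 40.9, 55.0]]
tray rim [[582.8, -308.9, 45.0], [593.7, -443.7, 45.0], [373.6, -466.3, 45.0], [356.5, -333.0, 45.0]]
jar [[287.5, -262.2, 55.0]]
reg [[366.6, 115.1, 36.0]]
bottle [[725.0, 310.8, 120.0]]
```

View pics/c2.png

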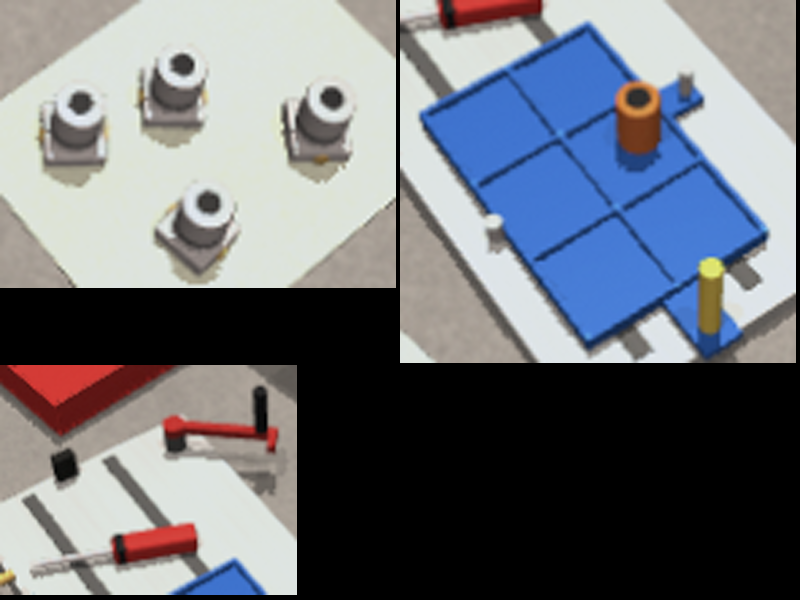

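The crops show the hole centres of all four valves, the cap, the post and the open hook with its knob up. I'll cross-check the valves between the two views, then move to the screwdriver. Its grip is near (603,-117), with the shaft at about -22.5°.

```bash
python3 - <<'E'
from h import *
print(onz('scene',[[377.2,323.6],[405.6,313],[447,322.2],[412.8,351.4]],53).tolist())
S=lambda x,y,s,ox,oy:[ox+x/s,oy+y/s]
print('cap',onz('scene',[S(638,97,3.3,235-400/3.3,200)],78),'pin',onz('scene',[S(685,76,3.3,235-400/3.3,200)],55))
print('sd rear/front/tip',onz('scene',[S(196,538,2.7,205,135-365/2.7),S(118,550,2.7,205,135-365/2.7),S(34,570,2.7,205,135-365/2.7)],31))
print('knob,hinge',onz('scene',[S(260,392,2.7,205,135-365/2.7)],107),onz('scene',[S(173,424,2.7,205,135-365/2.7)],52))
print('corners',onz('scene',[S(x,y,3.3,235-400/3.3,200) for x,y in [(422,117),(588,25),(767,233),(590,346)]],36))
E
```

```text
[[589.6, 322.0, 53.0], [526.8, 339.8, 53.0], [472.8, 408.0, 53.0], [572.7, 410.8, 53.0]]
cap [[574.3  57.4  78. ]] pin [[527.   48.6  55. ]]
sd rear/front/tip [[ 559.1  -92.4   31. ]
 [ 625.6 -124.1   31. ]
 [ 700.7 -150.6   31. ]]
knob,hinge [[ 441.4 -150.5  107. ]] [[ 504.5 -213.    52. ]]
corners [[692.3 -46.6  36. ]
 [547.8 -44.5  36. ]
 [554.  177.3  36. ]
 [699.4 175.3  36. ]]
```

arm_command:
  increments:
    - [[0,0,0],0.15]
    - [[0,0,0],0.15]
    - [[0,0,0],0.15]
    - [[0,0,0],0.15]
    - [[0,0,0],0.148]
    - [[0,0,0],0]
  hand: 0.6
  grip_force: 40

```text
clock: 0.7
tcp_pos: [236.3, -631.8, 208.0]
ee_rot: [[0.925, -0.38, -0.0], [-0.38, -0.925, 0.001], [-0.001, -0.001, -1.0]]
contact_force: [-0.1, -0.3, -0.8]
gripper_width: 0.596
```

arm_command:
  increments:
    - [[1.03,-4.41,0.5],0]
    - [[1.03,-4.41,0.5],0]
    - [[1.03,-4.41,0.5],0]
    - [[1.03,-4.41,0.5],0]
    - [[1.03,-4.41,0.5],0]
    - [[1.03,-4.41,0.5],0]
    - [[1.03,-4.41,0.5],0]
    - [[1.03,-4.41,0.5],0]
    - [[1.03,-4.41,0.5],0]
    - [[1.03,-4.41,0.5],0]
    - [[1.03,-4.41,0.5],0]
    - [[1.03,-4.41,0.5],0]
    - [[1.03,-4.41,0.5],0]
    - [[1.03,-4.41,0.5],0]
    - [[0,0,2],0]
    - [[0,0,2],0]
    - [[0,0,0],0]
    - [[0,0,0],0]

```text
clock: 2.5
tcp_pos: [604.2, -116.0, 98.5]
ee_rot: [[0.925, -0.379, -0.001], [-0.379, -0.925, 0.0], [-0.001, 0.0, -1.0]]
contact_force: [0.2, 0.0, 0.8]
gripper_width: 0.601
```

arm_command:
  increments:
    - [[0,0,2],0]
    - [[0,0,2],0]
    - [[0,0,1.5],0]
    - [[0,0,1.2],0]
    - [[0,0,1.0],0]
    - [[0,0,0],0]
    - [[0,0,0],0]

```text
clock: 3.2
tcp_pos: [604.9, -116.3, 22.1]
ee_rot: [[0.925, -0.38, 0.0], [-0.38, -0.925, -0.0], [0.0, -0.0, -1.0]]
contact_force: [-0.2, 0.2, 0.3]
gripper_width: 0.602
```

arm_command:
  increments:
    - [[0,0,0],0]
    - [[0,0,0],0]
    - [[0,0,0],0]
    - [[0,0,0],0]
    - [[0,0,0],0]
    - [[0,0,0],0]
    - [[0,0,0],0]
    - [[0,0,-1],0]
    - [[0,0,-2],0]
    - [[0,0,-3],0]
    - [[0,0,-3],0]
    - [[0,0,0],0]
  hand: 0

```text
clock: 4.4
tcp_pos: [608.3, -117.4, 118.4]
ee_rot: [[0.925, -0.38, 0.011], [-0.38, -0.925, -0.004], [0.011, -0.0, -1.0]]
contact_force: [-0.2, -0.4, 0.3]
gripper_width: -0.0
```

```bash
python3 - <<'E'
from h import *
S=shot('scene','s1.png');T=shot('top','t1.png')
a=np.vstack([cv2.resize(S[100:260,160:360],(800,640))[:300*2:2][:,::1][:,:],]) if 0 else cv2.resize(S[110:250,180:360],(400,311))
b=cv2.resize(T[90:240,330:450],(400,500))
o=np.zeros((500,800,3),np.uint8);o[:311,:400]=a;o[:,400:]=b
cv2.imwrite('pics/c3.png',o[:,:,::-1]); print(r.get_obs()['gripper_width'],r.get_obs()['tcp_pos'])
E
```

```text
0.0034772956063593625 [ 605.33208968 -116.35338522  113.36311693]
```

View pics/c3.png

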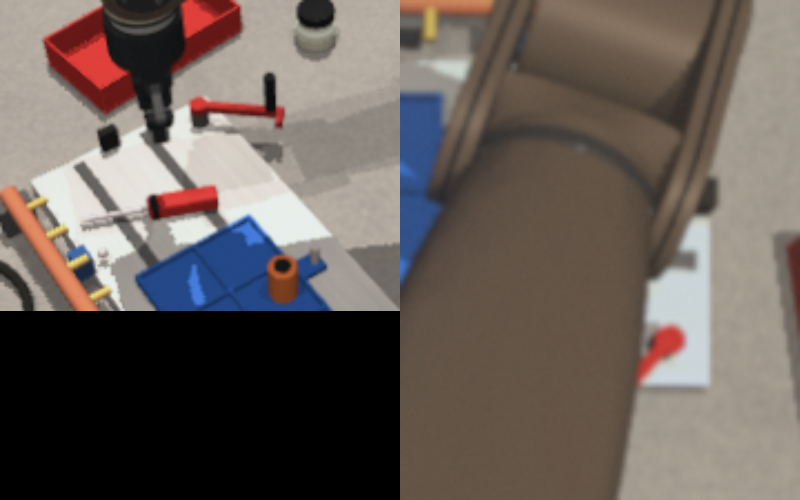

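The screwdriver lies flat and hasn't moved, so the fingers probably closed too late, in the air. I'll time the fingers.

arm_command:
  increments:
    - [[0,0,0],0]
    - [[0,0,0],0]
    - [[0,0,0],0]
  hand: 0.6

```text
clock: 4.8
tcp_pos: [603.8, -115.8, 110.3]
ee_rot: [[0.925, -0.38, -0.002], [-0.38, -0.925, 0.001], [-0.003, 0.0, -1.0]]
contact_force: [0.2, -0.5, 0.1]
gripper_width: 0.503
```

arm_command:
  increments:
    - [[0,0,3],0]
    - [[0,0,3],0]
    - [[0,0,2.2],0]
    - [[0,0,1.0],0]
    - [[0,0,0],0]
    - [[0,0,0],0]

```text
clock: 5.4
tcp_pos: [605.3, -116.3, 20.5]
ee_rot: [[0.925, -0.38, 0.001], [-0.38, -0.925, -0.0], [0.001, -0.0, -1.0]]
contact_force: [0.1, -0.4, 0.4]
gripper_width: 0.602
```

arm_command:
  increments:
    - [[0,0,0],0]
    - [[0,0,0],0]
    - [[0,0,0],0]
    - [[0,0,0],0]
    - [[0,0,0],0]
  hand: 0

```text
clock: 5.9
tcp_pos: [604.7, -116.1, 20.1]
ee_rot: [[0.925, -0.38, 0.0], [-0.38, -0.925, -0.0], [0.0, -0.0, -1.0]]
contact_force: [-0.5, 0.4, -0.3]
gripper_width: 0.005
```

```bash
python3 - <<'E'
from h import *
S=shot('scene','s2.png');print(proj('scene',[[604.7,-116.1,20],[604.7,-116.1,31]]))
a=cv2.resize(S[140:240,190:320],(780,600),interpolation=2)
cv2.imwrite('pics/c4.png',a[:,:,::-1])
E
```

```text
[[257.8 204.4]
 [257.4 201.6]]
```

View pics/c4.png

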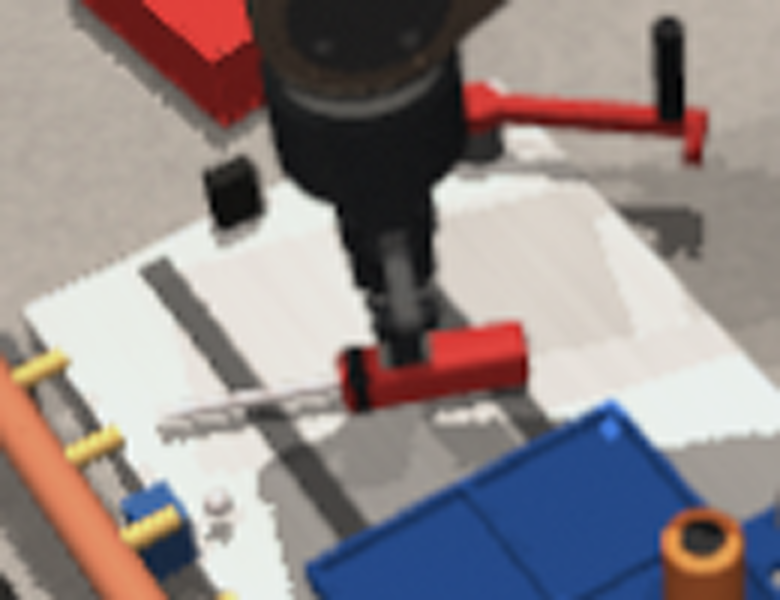

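```bash
python3 - <<'E'
from h import *
print([(z,proj('scene',[[605.3,-116.4,z]])[0].tolist()) for z in (113,120,125,130,135,140)])
S=cv2.imread('pics/s1.png');cv2.imwrite('pics/c5.png',cv2.resize(S[110:210,210:310],(600,600),interpolation=2))
print(r.get_obs()['joint_pos'])
E
```

```text
[(113, [253.7, 179.9]), (120, [253.4, 178.0]), (125, [253.2, 176.5]), (130, [253.0, 175.1]), (135, [252.8, 173.7]), (140, [252.6, 172.2])]
[-3.54306235e-01  3.75063025e-01  1.84091524e+00  9.30887708e-06
  9.25409197e-01  1.60663911e+00]
```

View pics/c5.png

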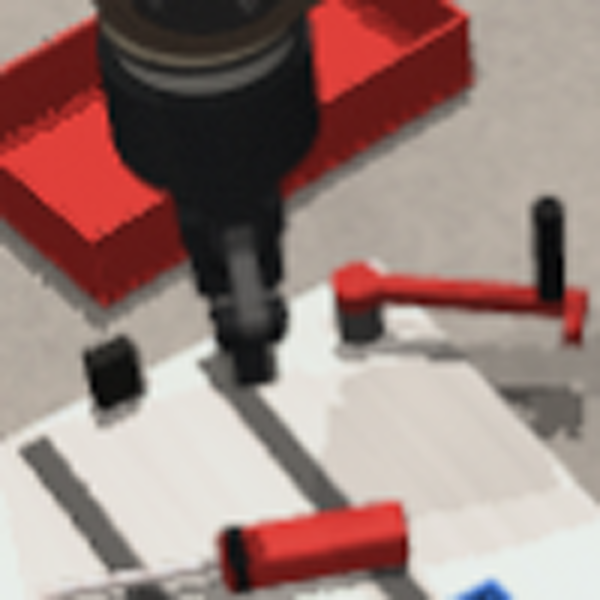

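The fingertips appear about 22 mm higher than the reported TCP: tip pixel (252.5,173.7), which projects to z≈135 at a reading of 113. I'll calibrate by lightly touching the bed beside the handle with the fingers shut.

arm_command:
  increments:
    - [[0,1.5,-0.5],0]
    - [[0,1.5,0],0]
    - [[0,0.5,0.5],0]
    - [[0,0,0.8],0]
    - [[0,0,0.4],0]
    - [[0,0,0.2],0]
    - [[0,0,0],0]
    - [[0,0,0],0]

```text
clock: 6.75
tcp_pos: [591.5, -148.1, 5.7]
ee_rot: [[0.925, -0.38, -0.0], [-0.38, -0.925, 0.0], [-0.0, -0.0, -1.0]]
contact_force: [-0.2, 0.5, -0.4]
gripper_width: -0.004
```

arm_command:
  increments:
    - [[0,0,0.2],0]
    - [[0,0,0.2],0]
    - [[0,0,0],0]
    - [[0,0,0],0]

```text
clock: 7.15
tcp_pos: [591.2, -148.4, 1.7]
ee_rot: [[0.925, -0.38, -0.0], [-0.38, -0.925, 0.0], [-0.0, -0.0, -1.0]]
contact_force: [0.6, -0.2, -0.2]
gripper_width: 0.0
```

arm_command:
  increments:
    - [[0,0,0.1],0]
    - [[0,0,0.1],0]
    - [[0,0,0],0]

```text
clock: 7.45
tcp_pos: [591.2, -148.4, -0.3]
ee_rot: [[0.925, -0.38, -0.0], [-0.38, -0.925, 0.0], [-0.0, -0.0, -1.0]]
contact_force: [-0.3, -0.1, -0.7]
gripper_width: -0.002
```

arm_command:
  increments:
    - [[0,0,0.1],0]
    - [[0,0,0.1],0]
    - [[0,0,0],0]

```text
clock: 7.75
tcp_pos: [591.3, -148.4, -2.3]
ee_rot: [[0.925, -0.38, -0.0], [-0.38, -0.925, 0.0], [-0.0, -0.0, -1.0]]
contact_force: [-1.1, 0.0, -0.2]
gripper_width: -0.003
```

arm_command:
  increments:
    - [[0,0,0.1],0]
    - [[0,0,0.1],0]
    - [[0,0,0],0]

```text
clock: 8.05
tcp_pos: [591.4, -148.5, -2.4]
ee_rot: [[0.925, -0.38, -0.001], [-0.38, -0.925, 0.0], [-0.001, 0.0, -1.0]]
contact_force: [-4.7, 1.7, 8.8]
gripper_width: 0.003
```

Contact came at a reading of -2.4 on the 20 mm bed, so true z = reading + 22.4. I'll retry the grasp with that.

arm_command:
  increments:
    - [[0,0,-2.5],0]
    - [[0,0,-3],0]
    - [[0,-1.7,0],0]
    - [[0,-1.75,0],0]
    - [[0,0,0],0]
    - [[0,0,2],0]
    - [[0,0,2],0]
    - [[0,0,1],0]
    - [[0,0,0.2],0]
    - [[0,0,0],0]
    - [[0,0,0],0]
  hand: 0.6

```text
clock: 9.15
tcp_pos: [605.1, -116.8, -0.4]
ee_rot: [[0.925, -0.38, 0.001], [-0.38, -0.925, -0.0], [0.001, -0.0, -1.0]]
contact_force: [-1.0, 0.1, -0.4]
gripper_width: 0.602
```

arm_command:
  increments:
    - [[0,0,0],0]
    - [[0,0,0],0]
    - [[0,0,0],0]
    - [[0,0,0],0]
    - [[0,0,0],0]
  hand: 0

```text
clock: 9.65
tcp_pos: [605.3, -116.9, -0.1]
ee_rot: [[0.925, -0.38, 0.002], [-0.38, -0.925, -0.001], [0.002, -0.0, -1.0]]
contact_force: [-0.1, 0.4, 4.1]
gripper_width: 0.246
```

arm_command:
  increments:
    - [[0,0,-1],0]
    - [[0,0,-3],0]
    - [[0,0,-4],0]
    - [[0,0,-3],0]
    - [[-0.5,2.97,0],0]
    - [[-0.5,2.97,0],0]
    - [[-0.5,2.97,0],0]
    - [[-0.5,2.97,0],0]
    - [[-0.5,2.97,0],0]
    - [[-0.5,2.97,0],0]
    - [[-0.5,2.97,0],0]
    - [[-0.5,2.97,0],0]
    - [[-0.5,2.97,0],0]
    - [[-0.5,2.97,0],0]
    - [[0,0,0],-0.124]
    - [[0,0,0],-0.124]
    - [[0,0,0],-0.124]
    - [[0,0,0],-0.124]
    - [[0,0,0],0]
    - [[0,0,0],0]

```text
clock: 11.65
tcp_pos: [444.8, -371.8, 108.4]
ee_rot: [[0.995, 0.103, -0.001], [0.103, -0.995, 0.001], [-0.001, -0.001, -1.0]]
contact_force: [-0.8, -0.6, -1.1]
gripper_width: 0.249
```

```bash
python3 - <<'E'
from h import *
S=shot('scene','s3.png');cv2.imwrite('pics/c6.png',cv2.resize(S[60:260,150:400][:,:,::-1],(750,600),interpolation=2))
E
```

View pics/c6.png

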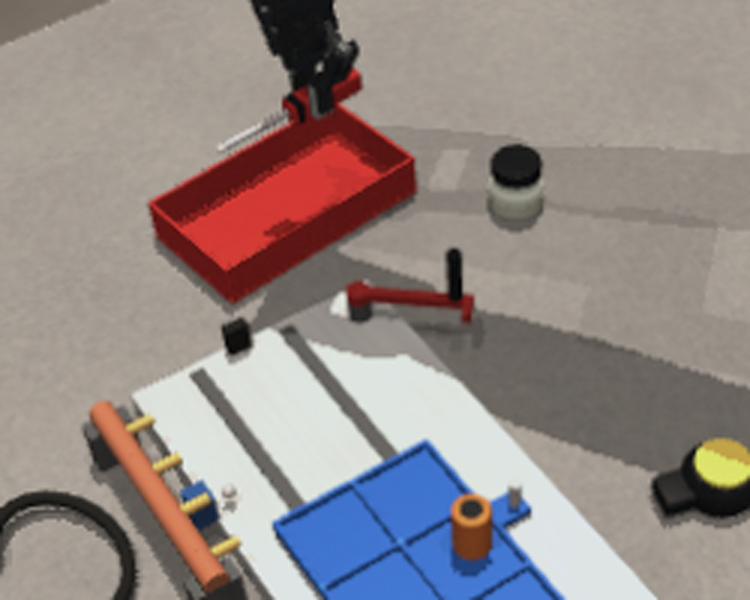

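arm_command:
  increments:
    - [[0,0,3],0]
    - [[0,0,3],0]
    - [[0,0,3],0]
    - [[0,0,2],0]
    - [[0,0,1.2],0]
    - [[0,0,0],0]
    - [[0,0,0],0]

```text
clock: 12.4
tcp_pos: [445.7, -372.7, -12.4]
ee_rot: [[0.994, 0.105, 0.001], [0.105, -0.994, -0.001], [0.001, 0.001, -1.0]]
contact_force: [0.2, -0.8, -0.4]
gripper_width: 0.245
```

arm_command:
  increments:
    - [[0,0,0],0]
    - [[0,0,0],0]
    - [[0,0,0],0]
    - [[0,0,0],0]
    - [[0,0,-2],0]
    - [[0,0,-4],0]
    - [[0,0,-5],0]
    - [[0,0,-2],0]
    - [[0,0,0],0]
    - [[0,0,0],0]
  hand: 0.45

```text
clock: 13.4
tcp_pos: [445.1, -372.0, 116.7]
ee_rot: [[0.994, 0.106, 0.0], [0.106, -0.994, -0.0], [0.0, 0.0, -1.0]]
contact_force: [-0.1, 1.2, -0.8]
gripper_width: 0.449
```

arm_command:
  increments:
    - [[0,0,0],-0.1466]
    - [[0,0,0],-0.1466]
    - [[0,0,0],-0.1466]
    - [[0,0,0],-0.1466]
    - [[0,0,0],-0.1466]
    - [[0,0,0],-0.1466]
    - [[0,0,0],-0.1466]
    - [[0,0,0],-0.1466]
    - [[0,0,0],-0.1466]
    - [[0,0,0],-0.1466]
    - [[4.76,1.43,0],0]
    - [[4.76,1.43,0],0]
    - [[4.76,1.43,0],0]
    - [[4.76,1.43,0],0]
    - [[4.76,1.43,0],0]
    - [[4.76,1.43,0],0]
    - [[4.76,1.43,0],0]
    - [[4.76,1.43,0],0]
    - [[4.76,1.43,0],0]
    - [[0,0,0],0]
  hand: 0.65

```text
clock: 15.4
tcp_pos: [572.4, 61.7, 114.0]
ee_rot: [[-0.007, 1.0, -0.004], [1.0, 0.007, 0.002], [0.002, -0.004, -1.0]]
contact_force: [1.1, -1.1, -1.0]
gripper_width: 0.652
```

arm_command:
  increments:
    - [[0,0,0],0]
    - [[0,0,3],0]
    - [[0,0,3],0]
    - [[0,0,2],0]
    - [[0,0,1.3],0]
    - [[0,0,0],0]
    - [[0,0,0],0]

```text
clock: 16.1
tcp_pos: [573.6, 55.5, 23.9]
ee_rot: [[0.0, 1.0, -0.0], [1.0, -0.0, -0.0], [-0.0, -0.0, -1.0]]
contact_force: [-0.4, 0.4, -0.1]
gripper_width: 0.652
```

arm_command:
  increments:
    - [[0,0,0],0]
    - [[0,0,0],0]
    - [[0,0,0],0]
    - [[0,0,0],0]
    - [[0,0,0],0]
  hand: 0

```text
clock: 16.6
tcp_pos: [574.8, 56.1, 25.5]
ee_rot: [[-0.001, 1.0, 0.003], [1.0, 0.001, -0.001], [-0.001, 0.003, -1.0]]
contact_force: [-0.4, -0.4, 5.3]
gripper_width: 0.36
```

arm_command:
  increments:
    - [[0,0,-1.5],0]
    - [[0,0,-3],0]
    - [[0,0,-3],0]
    - [[0,0,-2],0]
    - [[-4.31,-0.85,0],0]
    - [[-4.31,-0.85,0],0]
    - [[-4.31,-0.85,0],0]
    - [[-4.31,-0.85,0],0]
    - [[-4.31,-0.85,0],0]
    - [[-4.31,-0.85,0],0]
    - [[-4.31,-0.85,0],0]
    - [[-4.31,-0.85,0],0]
    - [[-4.31,-0.85,0],0]
    - [[-4.31,-0.85,0],0]
    - [[-4.31,-0.85,0],0]
    - [[0,0,0],0]
    - [[0,0,2],0]
    - [[0,0,3],0]
    - [[0,0,3],0]
    - [[0,0,2],0]

```text
clock: 18.6
tcp_pos: [479.7, -415.6, 16.6]
ee_rot: [[-0.001, 1.0, -0.002], [1.0, 0.001, 0.003], [0.003, -0.002, -1.0]]
contact_force: [-0.0, 0.1, -0.7]
gripper_width: 0.364
```

arm_command:
  increments:
    - [[0,0,1],0]
    - [[0,0,0.7],0]
    - [[0,0,0],0]
    - [[0,0,0],0]

```text
clock: 19.0
tcp_pos: [481.2, -418.4, 3.1]
ee_rot: [[-0.001, 1.0, 0.001], [1.0, 0.001, -0.002], [-0.002, 0.001, -1.0]]
contact_force: [0.3, -0.4, -0.2]
gripper_width: 0.36
```

arm_command:
  increments:
    - [[0,0,0.2],0]
    - [[0,0,0],0]

```text
clock: 19.2
tcp_pos: [480.8, -418.3, 0.7]
ee_rot: [[-0.001, 1.0, 0.001], [1.0, 0.001, -0.001], [-0.001, 0.001, -1.0]]
contact_force: [0.6, 0.7, -0.8]
gripper_width: 0.362
```

arm_command:
  increments:
    - [[0,0,0],0]
    - [[0,0,0],0]
    - [[0,0,0],0]
    - [[0,0,-1.5],0]
    - [[0,0,-3],0]
    - [[0,0,-4],0]
    - [[0,0,-4],0]
    - [[0,0,0],0]
  hand: 0.65

```text
clock: 20.0
tcp_pos: [483.9, -421.7, 134.4]
ee_rot: [[-0.001, 1.0, 0.01], [1.0, 0.001, -0.012], [-0.012, 0.01, -1.0]]
contact_force: [0.7, -0.2, -0.2]
gripper_width: 0.654
```

```bash
cat >> h.py <<'E'
def valves(im,n='top',box=(110,120,235,250)):
    # dark holes surrounded by bright rim, on the mat
    g=cv2.cvtColor(im,cv2.COLOR_RGB2GRAY).astype(np.float32)
    bh=cv2.morphologyEx(g,cv2.MORPH_CLOSE,cv2.getStructuringElement(2,(9,9)))-g
    x0,y0,x1,y1=box; m=np.zeros(g.shape,np.uint8);m[y0:y1,x0:x1]=(bh[y0:y1,x0:x1]>70)
    N,l,s,c=cv2.connectedComponentsWithStats(m)
    return [(int(s[i,4]),c[i].round(1).tolist(),onz(n,[c[i]],53)[0].tolist()) for i in range(1,N) if s[i,4]>=4]
E
python3 - <<'E'
from h import *
T=shot('top','t4.png');S=shot('scene','s4.png')
for v in valves(T):print(v)
for v in valves(S,'scene',(340,290,480,380)):print('s',v)
cv2.imwrite('pics/c7.png',cv2.resize(T[100:270,120:540],(800,324))[:,:,::-1])
E
```

```text
(23, [188.4, 155.8], [590.7, 321.7, 53.0])
(34, [195.1, 159.9], [580.7, 305.2, 53.0])
(15, [151.1, 162.5], [573.8, 410.6, 53.0])
(19, [160.2, 164.2], [569.9, 388.8, 53.0])
(21, [200.0, 172.0], [550.9, 292.3, 53.0])
(32, [206.6, 175.2], [543.1, 276.1, 53.0])
(21, [150.0, 204.0], [473.1, 407.9, 53.0])
s (46, [347.5, 295.1], [596.9, 233.9, 53.0])
s (32, [381.7, 302.8], [550.8, 291.5, 53.0])
s (27, [375.4, 309.4], [571.6, 295.2, 53.0])
s (24, [385.2, 311.4], [558.2, 311.2, 53.0])
s (4, [371.0, 314.5], [586.4, 298.6, 53.0])
s (15, [384.9, 319.9], [571.4, 325.3, 53.0])
s (36, [446.9, 321.9], [472.4, 407.3, 53.0])
s (34, [377.0, 323.1], [589.3, 320.9, 53.0])
s (26, [438.9, 326.0], [492.2, 403.6, 53.0])
s (20, [370.5, 329.8], [609.4, 324.1, 53.0])
s (29, [434.2, 331.0], [507.7, 405.6, 53.0])
s (15, [381.6, 330.3], [592.3, 338.7, 53.0])
s (7, [450.3, 329.4], [479.0, 423.6, 53.0])
s (33, [412.5, 350.8], [572.2, 409.5, 53.0])
s (30, [404.9, 356.0], [591.6, 408.2, 53.0])
s (9, [416.2, 358.2], [577.0, 425.4, 53.0])
s (17, [399.5, 361.3], [607.4, 409.9, 53.0])
s (4, [419.0, 361.5], [577.4, 433.7, 53.0])
```

View pics/c7.png

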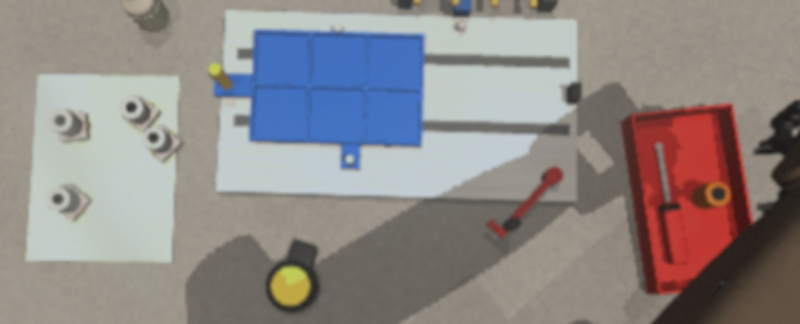

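The screwdriver and cap are in the tray at crop (665,200) and (715,193). One valve was knocked and is now at (551,292); the others are at (590,321), (573,410) and (473,408). I'll pick the knocked one first.

arm_command:
  increments:
    - [[4.74,0.47,0],0]
    - [[4.74,0.47,0],0]
    - [[4.74,0.47,0],0]
    - [[4.74,0.47,0],0]
    - [[4.74,0.47,0],0]
    - [[4.74,0.47,0],0]
    - [[4.74,0.47,0],0]
    - [[4.74,0.47,0],0]
    - [[4.74,0.47,0],0]
    - [[4.74,0.47,0],0]
    - [[4.74,0.47,0],0]
    - [[4.74,0.47,0],0]
    - [[4.74,0.47,0],0]
    - [[4.74,0.47,0],0]
    - [[4.64,0.42,0],0]
    - [[0,0,0],0]
    - [[0,0,3],0]
    - [[0,0,3],0]
    - [[0,0,0],0]
    - [[0,0,0],0]
  hand: 0.5

```text
clock: 22.1
tcp_pos: [548.6, 291.3, 63.5]
ee_rot: [[-0.001, 1.0, -0.003], [1.0, 0.001, -0.001], [-0.001, -0.003, -1.0]]
contact_force: [0.4, -0.3, 1.2]
gripper_width: 0.502
```

Descend to a reading of about 0, then grip, lift and carry to pocket 2 at (583,-9).

arm_command:
  increments:
    - [[0,0.1,2.5],0]
    - [[0,0.1,2],0]
    - [[0,0,1.3],0]
    - [[0,0,0.5],0]
    - [[0,0,0],0]
    - [[0,0,0],0]

```text
clock: 22.7
tcp_pos: [552.7, 292.5, 3.2]
ee_rot: [[-0.001, 1.0, 0.002], [1.0, 0.001, 0.001], [0.001, 0.002, -1.0]]
contact_force: [-0.3, 0.4, -0.6]
gripper_width: 0.504
```

arm_command:
  increments:
    - [[0,0,0],0]
    - [[0,0,0],0]
    - [[0,0,0],0]
    - [[0,0,0],0]
    - [[0,0,-2],0]
    - [[0,0,-4],0]
    - [[0,0,-4],0]
    - [[0,0,-2],0]
    - [[-3.76,0.4,0],0]
    - [[-3.76,0.4,0],0]
    - [[-3.76,0.4,0],0]
    - [[-3.76,0.4,0],0]
    - [[-3.76,0.4,0],0]
    - [[-3.76,0.4,0],0]
    - [[-3.76,0.4,0],0]
    - [[-3.76,0.4,0],0]
    - [[0,0,0],0]
    - [[0,0,0],0]
  hand: 0
  grip_force: 50

```text
clock: 24.5
tcp_pos: [583.3, -9.1, 120.8]
ee_rot: [[0.001, 1.0, -0.002], [1.0, -0.001, 0.001], [0.001, -0.002, -1.0]]
contact_force: [0.9, 0.7, -3.1]
gripper_width: 0.335
```

arm_command:
  increments:
    - [[0,0,3],0]
    - [[0,0,3],0]
    - [[0,0,1.8],0]
    - [[0,0,1],0]
    - [[0,0,0.3],0]
    - [[0,0,0],0]
    - [[0,0,0],0]

```text
clock: 25.2
tcp_pos: [584.8, -8.3, 31.6]
ee_rot: [[-0.002, 1.0, 0.002], [1.0, 0.002, -0.0], [-0.0, 0.002, -1.0]]
contact_force: [-0.2, -0.4, -1.8]
gripper_width: 0.335
```

arm_command:
  increments:
    - [[0,0,0],0]
    - [[0,0,0],0]
    - [[0,0,0],0]
    - [[0,0,-1.5],0]
    - [[0,0,-3],0]
    - [[0,0,-4],0]
    - [[0,0,0],0]
    - [[0,0,0],0]
  hand: 0.6

```text
clock: 26.0
tcp_pos: [585.5, -8.9, 118.7]
ee_rot: [[-0.001, 1.0, 0.005], [1.0, 0.001, -0.001], [-0.001, 0.005, -1.0]]
contact_force: [-0.3, -0.2, -0.3]
gripper_width: 0.602
```

```bash
python3 - <<'E'
from h import *
T=shot('top','t5.png');S=shot('scene','s5.png')
for v in valves(T):print(v)
for v in valves(S,'scene',(355,290,480,380)):
  if v[0]>22:print('s',v)
E
```

```text
(23, [188.4, 155.8], [590.7, 321.7, 53.0])
(35, [195.1, 160.0], [580.4, 305.4, 53.0])
(15, [151.1, 162.5], [573.8, 410.6, 53.0])
(21, [160.2, 164.3], [569.6, 388.7, 53.0])
(21, [150.0, 204.0], [473.1, 407.9, 53.0])
s (35, [446.8, 321.8], [472.5, 407.1, 53.0])
s (33, [377.0, 323.2], [589.4, 321.1, 53.0])
s (31, [439.1, 326.9], [493.4, 405.2, 53.0])
s (45, [375.1, 330.7], [603.3, 331.4, 53.0])
s (30, [434.3, 331.2], [508.1, 406.1, 53.0])
s (33, [412.5, 350.8], [572.2, 409.5, 53.0])
s (36, [405.5, 357.0], [592.1, 410.6, 53.0])
```

arm_command:
  increments:
    - [[4.13,0.07,0],0]
    - [[4.13,0.07,0],0]
    - [[4.13,0.07,0],0]
    - [[4.13,0.07,0],0]
    - [[4.13,0.07,0],0]
    - [[4.13,0.07,0],0]
    - [[4.13,0.07,0],0]
    - [[4.13,0.07,0],0]
    - [[0,0,0],0]
    - [[0,0,3],0]
    - [[0,0,3],0]
    - [[0,0,3],0]
    - [[0,0,1.5],0]
    - [[0,0,0.8],0]
    - [[0,0,0],0]
    - [[0,0,0],0]
  hand: 0.55

```text
clock: 27.7
tcp_pos: [590.4, 322.0, 4.1]
ee_rot: [[-0.001, 1.0, 0.002], [1.0, 0.001, 0.001], [0.001, 0.002, -1.0]]
contact_force: [-0.2, 0.4, -0.7]
gripper_width: 0.551
```

arm_command:
  increments:
    - [[0,0,0],0]
    - [[0,0,0],0]
    - [[0,0,0],0]
    - [[0,0,0],0]
    - [[0,0,-2],0]
    - [[0,0,-4],0]
    - [[0,0,-4],0]
    - [[0,0,-2],0]
    - [[-3.7,0.72,0],0]
    - [[-3.7,0.72,0],0]
    - [[-3.7,0.72,0],0]
    - [[-3.7,0.72,0],0]
    - [[-3.7,0.72,0],0]
    - [[-3.7,0.72,0],0]
    - [[-3.7,0.72,0],0]
    - [[-3.7,0.72,0],0]
    - [[-3.7,0.72,0],0]
    - [[0,0,0],0]
    - [[0,0,0],0]
  hand: 0

```text
clock: 29.6
tcp_pos: [653.6, -11.7, 121.6]
ee_rot: [[0.001, 1.0, -0.002], [1.0, -0.001, 0.001], [0.001, -0.002, -1.0]]
contact_force: [0.2, 1.0, -2.1]
gripper_width: 0.333
```

arm_command:
  increments:
    - [[0,0,3],0]
    - [[0,0,3],0]
    - [[0,0,1.8],0]
    - [[0,0,1],0]
    - [[0,0,0.4],0]
    - [[0,0,0],0]
    - [[0,0,0],0]

```text
clock: 30.3
tcp_pos: [655.5, -10.6, 32.1]
ee_rot: [[-0.001, 1.0, 0.002], [1.0, 0.001, 0.0], [0.0, 0.002, -1.0]]
contact_force: [-0.9, 0.5, 0.5]
gripper_width: 0.336
```

arm_command:
  increments:
    - [[0,0,0],0]
    - [[0,0,0],0]
    - [[0,0,0],0]
    - [[0,0,-1.5],0]
    - [[0,0,-3],0]
    - [[0,0,-4],0]
    - [[0,0,0],0]
    - [[0,0,0],0]
  hand: 0.6

```text
clock: 31.1
tcp_pos: [655.9, -11.4, 118.9]
ee_rot: [[-0.001, 1.0, 0.005], [1.0, 0.001, -0.001], [-0.001, 0.005, -1.0]]
contact_force: [-0.1, -0.1, -0.1]
gripper_width: 0.601
```

```bash
python3 - <<'E'
from h import *
T=shot('top','t6.png');S=shot('scene','s6.png')
for v in valves(T):print(v)
for v in valves(S,'scene',(355,290,480,380)):
  if v[0]>22:print('s',v)
E
```

```text
(15, [151.1, 162.5], [573.8, 410.6, 53.0])
(21, [160.1, 164.4], [569.3, 388.8, 53.0])
(21, [150.0, 204.0], [473.1, 407.9, 53.0])
(4, [158.2, 203.0], [475.5, 388.5, 53.0])
s (35, [446.8, 321.8], [472.5, 407.1, 53.0])
s (32, [439.1, 327.0], [493.5, 405.4, 53.0])
s (30, [434.3, 331.2], [508.1, 406.1, 53.0])
s (33, [412.5, 350.8], [572.2, 409.5, 53.0])
s (35, [405.5, 357.0], [592.0, 410.5, 53.0])
```

arm_command:
  increments:
    - [[3.83,-0.75,0],0]
    - [[3.83,-0.75,0],0]
    - [[3.83,-0.75,0],0]
    - [[3.83,-0.75,0],0]
    - [[3.83,-0.75,0],0]
    - [[3.83,-0.75,0],0]
    - [[3.83,-0.75,0],0]
    - [[3.83,-0.75,0],0]
    - [[3.83,-0.75,0],0]
    - [[3.83,-0.75,0],0]
    - [[3.83,-0.75,0],0]
    - [[0,0,0],0]
    - [[0,0,3],0]
    - [[0,0,3],0]
    - [[0,0,3],0]
    - [[0,0,1.5],0]
    - [[0,0,0.8],0]
    - [[0,0,0],0]
    - [[0,0,0],0]
  hand: 0.55

```text
clock: 33.1
tcp_pos: [572.6, 410.4, 4.2]
ee_rot: [[-0.001, 1.0, 0.002], [1.0, 0.001, 0.001], [0.001, 0.002, -1.0]]
contact_force: [-0.5, -0.2, 0.8]
gripper_width: 0.547
```

arm_command:
  increments:
    - [[0,0,0],0]
    - [[0,0,0],0]
    - [[0,0,0],0]
    - [[0,0,0],0]
    - [[0,0,-2],0]
    - [[0,0,-4],0]
    - [[0,0,-4],0]
    - [[0,0,-2],0]
    - [[-3.85,0.13,0],0]
    - [[-3.85,0.13,0],0]
    - [[-3.85,0.13,0],0]
    - [[-3.85,0.13,0],0]
    - [[-3.85,0.13,0],0]
    - [[-3.85,0.13,0],0]
    - [[-3.85,0.13,0],0]
    - [[-3.85,0.13,0],0]
    - [[-3.85,0.13,0],0]
    - [[0,0,0],0]
    - [[0,0,0],0]
  hand: 0

```text
clock: 35.0
tcp_pos: [583.1, 63.0, 122.9]
ee_rot: [[0.001, 1.0, -0.001], [1.0, -0.001, 0.001], [0.001, -0.001, -1.0]]
contact_force: [0.3, 0.3, -2.1]
gripper_width: 0.33
```

arm_command:
  increments:
    - [[0,0,3],0]
    - [[0,0,3],0]
    - [[0,0,1.8],0]
    - [[0,0,1],0]
    - [[0,0,0.4],0]
    - [[0,0,0],0]
    - [[0,0,0],0]

```text
clock: 35.7
tcp_pos: [584.4, 64.6, 32.2]
ee_rot: [[-0.002, 1.0, 0.002], [1.0, 0.002, 0.001], [0.001, 0.002, -1.0]]
contact_force: [-0.5, 1.6, 0.1]
gripper_width: 0.335
```

arm_command:
  increments:
    - [[0,0,0],0]
    - [[0,0,0],0]
    - [[0,0,0],0]
    - [[0,0,-1.5],0]
    - [[0,0,-3],0]
    - [[0,0,-4],0]
    - [[0,0,0],0]
    - [[0,0,0],0]
  hand: 0.6

```text
clock: 36.5
tcp_pos: [585.0, 63.5, 118.5]
ee_rot: [[-0.001, 1.0, 0.005], [1.0, 0.001, -0.0], [-0.0, 0.005, -1.0]]
contact_force: [-0.3, -0.5, -0.7]
gripper_width: 0.601
```

```bash
python3 - <<'E'
from h import *
T=shot('top','t7.png');S=shot('scene','s7.png')
for v in valves(T):print(v)
for v in valves(S,'scene',(355,290,480,380)):
  if v[0]>22:print('s',v)
E
```

```text
(20, [150.0, 203.9], [473.3, 408.0, 53.0])
s (35, [446.8, 321.8], [472.5, 407.1, 53.0])
s (32, [439.1, 327.0], [493.5, 405.4, 53.0])
s (30, [434.3, 331.2], [508.1, 406.1, 53.0])
```

arm_command:
  increments:
    - [[3.82,-1.24,0],0]
    - [[3.82,-1.24,0],0]
    - [[3.82,-1.24,0],0]
    - [[3.82,-1.24,0],0]
    - [[3.82,-1.24,0],0]
    - [[3.82,-1.24,0],0]
    - [[3.82,-1.24,0],0]
    - [[3.82,-1.24,0],0]
    - [[3.82,-1.24,0],0]
    - [[0,0,0],0]
    - [[0,0,3],0]
    - [[0,0,3],0]
    - [[0,0,3],0]
    - [[0,0,1.5],0]
    - [[0,0,0.8],0]
    - [[0,0,0],0]
    - [[0,0,0],0]
  hand: 0.55

```text
clock: 38.3
tcp_pos: [472.6, 407.7, 4.0]
ee_rot: [[-0.001, 1.0, 0.002], [1.0, 0.001, 0.001], [0.001, 0.002, -1.0]]
contact_force: [-0.2, -0.2, -0.6]
gripper_width: 0.549
```

arm_command:
  increments:
    - [[0,0,0],0]
    - [[0,0,0],0]
    - [[0,0,0],0]
    - [[0,0,0],0]
    - [[0,0,-2],0]
    - [[0,0,-4],0]
    - [[0,0,-4],0]
    - [[0,0,-2],0]
    - [[-3.84,2.04,0],0]
    - [[-3.84,2.04,0],0]
    - [[-3.84,2.04,0],0]
    - [[-3.84,2.04,0],0]
    - [[-3.84,2.04,0],0]
    - [[-3.84,2.04,0],0]
    - [[-3.84,2.04,0],0]
    - [[-3.84,2.04,0],0]
    - [[-3.84,2.04,0],0]
    - [[0,0,0],0]
    - [[0,0,0],0]
  hand: 0

```text
clock: 40.2
tcp_pos: [655.0, 60.9, 121.5]
ee_rot: [[0.001, 1.0, -0.002], [1.0, -0.001, 0.001], [0.001, -0.002, -1.0]]
contact_force: [0.4, 0.7, -2.7]
gripper_width: 0.337
```

arm_command:
  increments:
    - [[0,0,3],0]
    - [[0,0,3],0]
    - [[0,0,1.8],0]
    - [[0,0,1],0]
    - [[0,0,0.4],0]
    - [[0,0,0],0]
    - [[0,0,0],0]

```text
clock: 40.9
tcp_pos: [656.4, 62.4, 31.9]
ee_rot: [[-0.002, 1.0, 0.002], [1.0, 0.002, 0.0], [0.0, 0.002, -1.0]]
contact_force: [0.3, 0.5, -1.5]
gripper_width: 0.333
```

arm_command:
  increments:
    - [[0,0,0],0]
    - [[0,0,0],0]
    - [[0,0,0],0]
    - [[0,0,-1.5],0]
    - [[0,0,-3],0]
    - [[0,0,-4],0]
    - [[0,0,-3],0]
    - [[-4,-3,0],0]
    - [[-4,-3,0],0]
    - [[-4,-3,0],0]
    - [[-4,-3,0],0]
    - [[-4,-3,0],0]
    - [[0,0,0],0]
  hand: 0.6

```text
clock: 42.2
tcp_pos: [503.4, -142.3, 147.1]
ee_rot: [[0.005, 1.0, 0.0], [1.0, -0.005, -0.002], [-0.002, 0.0, -1.0]]
contact_force: [1.0, 0.1, -0.4]
gripper_width: 0.598
```

```bash
python3 - <<'E'
from h import *
T=shot('top','t8.png');S=shot('scene','s8.png')
a=cv2.resize(S[130:310,190:370],(450,450),interpolation=2);b=cv2.resize(T[90:250,130:530],(800,320))
o=np.zeros((600,800,3),np.uint8);o[:450,:450]=a;o[:,450:]=cv2.resize(T[100:240,220:302],(350,600))
cv2.imwrite('pics/c8.png',o[:,:,::-1])
E
```

```text
(no output)
```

View pics/c8.png

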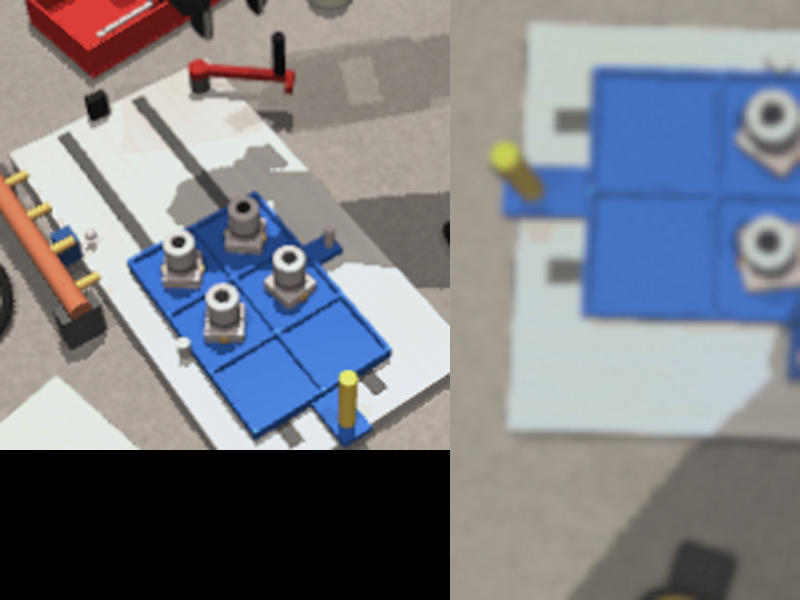

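All four valves stand in pockets 1, 2, 4 and 5, and nothing is left on the mat. Next, the post.

arm_command:
  increments:
    - [[3.8,1.31,0],0]
    - [[3.8,1.31,0],0]
    - [[3.8,1.31,0],0]
    - [[3.8,1.31,0],0]
    - [[3.8,1.31,0],0]
    - [[3.8,1.31,0],0]
    - [[3.8,1.31,0],0]
    - [[3.8,1.31,0],0]
    - [[3.8,1.31,0],0]
    - [[0,0,0],0]
    - [[0,0,0],0]
    - [[0,0,0],0]
  hand: 0.6

```text
clock: 43.5
tcp_pos: [623.1, 204.2, 145.8]
ee_rot: [[-0.002, 1.0, -0.0], [1.0, 0.002, -0.0], [-0.0, -0.0, -1.0]]
contact_force: [-0.1, 0.3, 0.8]
gripper_width: 0.597
```

arm_command:
  increments:
    - [[0,0,3],0]
    - [[0,0,3],0]
    - [[0,0,2.5],0]
    - [[0,0,1.5],0]
    - [[0,0,0],0]
    - [[0,0,0],0]

```text
clock: 44.1
tcp_pos: [624.0, 203.5, 46.7]
ee_rot: [[-0.0, 1.0, 0.001], [1.0, 0.0, 0.0], [0.0, 0.001, -1.0]]
contact_force: [0.3, -0.1, -0.1]
gripper_width: 0.601
```

arm_command:
  increments:
    - [[0,0,0],0]
    - [[0,0,0],0]
    - [[0,0,0],0]
    - [[0,0,0],0]
    - [[0,0,0],0]
    - [[0,0,0],0]
  hand: 0
  grip_force: 60

```text
clock: 44.7
tcp_pos: [626.2, 204.1, 48.0]
ee_rot: [[-0.001, 1.0, 0.007], [1.0, 0.001, 0.001], [0.001, 0.007, -1.0]]
contact_force: [5.5, -0.2, 0.1]
gripper_width: 0.171
```

arm_command:
  increments:
    - [[-0.3,0.1,0],0]
    - [[-0.5,0.05,0],0]
    - [[-0.8,0,0],0]
    - [[-1.0,-0.02,0],0]
    - [[-1.2,-0.03,0],0]
    - [[-1.2,-0.03,0],0]
    - [[-1.2,-0.03,0],0]
    - [[-1.2,-0.03,0],0]
    - [[-1.2,-0.02,0],0]
    - [[-1.2,-0.03,0],0]
    - [[-1.2,-0.02,0],0]
    - [[-1.2,-0.03,0],0]
    - [[-1.2,-0.02,0],0]
    - [[-1.2,-0.03,0],0]
    - [[-0.6,0,0],0]
    - [[-0.3,0,0],0]
    - [[0,0,0],0]
    - [[0,0,0],0]

```text
clock: 46.5
tcp_pos: [621.6, 48.7, 47.8]
ee_rot: [[-0.001, 1.0, -0.002], [1.0, 0.001, 0.0], [0.0, -0.002, -1.0]]
contact_force: [-4.4, 0.7, 9.9]
gripper_width: 0.17
```

arm_command:
  increments:
    - [[-0.3,0,0],0]
    - [[-0.3,0,0],0]
    - [[-0.3,-0.02,0],0]
    - [[-0.3,0,0],0]
    - [[-0.2,0,0],0]
    - [[-0.2,0,0],0]
    - [[-0.1,0,0],0]
    - [[0,0,0],0]
    - [[0,0,0],0]

```text
clock: 47.4
tcp_pos: [621.1, 32.2, 47.9]
ee_rot: [[-0.001, 1.0, -0.002], [1.0, 0.001, 0.001], [0.001, -0.002, -1.0]]
contact_force: [-5.7, 2.5, 10.3]
gripper_width: 0.166
```

arm_command:
  increments:
    - [[-0.15,0,0],0]
    - [[-0.15,0,0],0]
    - [[-0.15,0,0],0]
    - [[0,0,0],0]
    - [[0,0,0],0]

```text
clock: 47.9
tcp_pos: [621.1, 32.3, 47.9]
ee_rot: [[0.0, 1.0, -0.002], [1.0, -0.0, 0.008], [0.008, -0.002, -1.0]]
contact_force: [-4.4, 14.6, 10.8]
gripper_width: 0.164
```

The carrier has travelled 171.9 mm and is on the stop, with 14.6 N at no further motion. I'll ease off, release and go over the hook knob.

arm_command:
  increments:
    - [[0.2,0,0],0]
    - [[0.2,0,0],0]
    - [[0,0,0],0]

```text
clock: 48.2
tcp_pos: [621.1, 32.2, 47.8]
ee_rot: [[-0.002, 1.0, -0.002], [1.0, 0.002, 0.001], [0.001, -0.002, -1.0]]
contact_force: [-5.7, 3.2, 10.3]
gripper_width: 0.172
```

arm_command:
  increments:
    - [[0,0,0],0]
    - [[0,0,0],0]
    - [[0,0,0],0]
    - [[0,0,0],0]
    - [[0,0,-1.5],0]
    - [[0,0,-3],0]
    - [[0,0,-3],0]
    - [[0,0,-1],0]
    - [[-3.06,-3.04,0],0]
    - [[-3.06,-3.04,0],0]
    - [[-3.06,-3.04,0],0]
    - [[-3.06,-3.04,0],0]
    - [[-3.06,-3.04,0],0]
    - [[-3.06,-3.04,0],0]
    - [[0,0,0],0]
    - [[0,0,0],0]
    - [[0,0,0],0]
  hand: 0.6

```text
clock: 49.9
tcp_pos: [440.1, -152.1, 130.9]
ee_rot: [[-0.001, 1.0, 0.0], [1.0, 0.001, 0.0], [0.0, 0.0, -1.0]]
contact_force: [-1.5, -0.0, 0.9]
gripper_width: 0.594
```

```bash
python3 - <<'E'
from h import *
S=shot('scene','s9.png');print(proj('scene',[[440,-151.5,107],[504.4,-214,52],[520.6,-127,55]]))
cv2.imwrite('pics/c9.png',cv2.resize(S[80:260,170:390],(733,600),interpolation=2)[:,:,::-1])
E
```

```text
[[301.5 144.6]
 [268.9 156.6]
 [282.  177.8]]
```

View pics/c9.png

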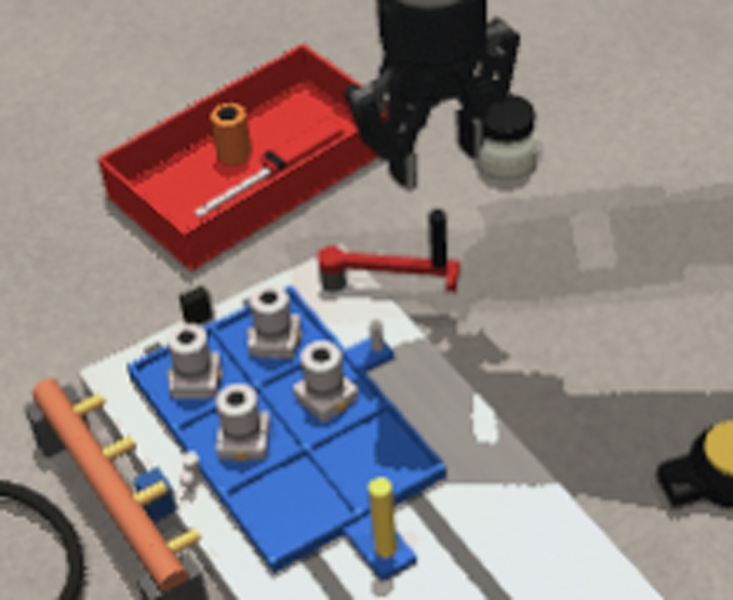

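The carrier stands home against the black stop, with all four valves upright, and both tray items are inside. Now I'll grip the knob.

arm_command:
  increments:
    - [[0,0,3],0]
    - [[0,0,3],0]
    - [[0,0,1.8],0]
    - [[0,0,0.7],0]
    - [[0,0,0],0]
    - [[0,0,0],0]

```text
clock: 50.55
tcp_pos: [440.7, -152.4, 46.7]
ee_rot: [[-0.002, 1.0, 0.001], [1.0, 0.002, -0.001], [-0.001, 0.001, -1.0]]
contact_force: [0.1, -0.2, 1.0]
gripper_width: 0.598
```

arm_command:
  increments:
    - [[0,0,0],0]
    - [[0,0,0],0]
    - [[0,0,0],0]
    - [[0,0,0],0]
    - [[0,0,0],0]
    - [[0,0,0],0]
  hand: 0
  grip_force: 25

```text
clock: 51.15
tcp_pos: [440.0, -152.6, 46.7]
ee_rot: [[-0.001, 1.0, 0.001], [1.0, 0.001, -0.0], [-0.0, 0.001, -1.0]]
contact_force: [-1.9, 0.8, 6.4]
gripper_width: 0.151
```

arm_command:
  increments:
    - [[0.42,0.44,0],0]
    - [[0.4,0.46,0],0]
    - [[0.36,0.5,0],0]
    - [[0.33,0.51,0],0]
    - [[0.29,0.54,0],0]
    - [[0.25,0.55,0],0]
    - [[0.22,0.57,0],0]
    - [[0.17,0.59,0],0]
    - [[0.14,0.59,0],0]
    - [[0.09,0.61,0],0]
    - [[0.05,0.61,0],0]
    - [[0.01,0.5,0],0]
    - [[0,0,0],0]
    - [[0,0,0],0]

```text
clock: 52.55
tcp_pos: [504.8, -124.5, 46.0]
ee_rot: [[-0.001, 1.0, 0.001], [1.0, 0.001, 0.001], [0.001, 0.001, -1.0]]
contact_force: [0.5, 4.2, 3.8]
gripper_width: 0.153
```

arm_command:
  increments:
    - [[0,0.2,0],0]
    - [[0,0.2,0],0]
    - [[0,0.1,0],0]
    - [[0,0,0],0]

```text
clock: 52.95
tcp_pos: [506.5, -124.6, 45.8]
ee_rot: [[-0.002, 1.0, -0.008], [1.0, 0.002, 0.001], [0.001, -0.008, -1.0]]
contact_force: [-10.9, 4.3, 10.2]
gripper_width: 0.158
```

The hook hits its stop at x=506.5 with 11 N. I'll release, retreat and look.

arm_command:
  increments:
    - [[0,-0.2,0],0]
    - [[0,-0.1,0],0]
    - [[0,0,0],0]

```text
clock: 53.25
tcp_pos: [506.4, -124.7, 46.0]
ee_rot: [[-0.001, 1.0, 0.0], [1.0, 0.001, 0.001], [0.001, 0.0, -1.0]]
contact_force: [-0.8, 4.6, 4.3]
gripper_width: 0.157
```

arm_command:
  increments:
    - [[0,0,0],0]
    - [[0,0,0],0]
    - [[0,0,0],0]
    - [[0,0,0],0]
    - [[0,0,-1.5],0]
    - [[0,0,-3],0]
    - [[0,0,-4],0]
    - [[0,0,-4],0]
    - [[0,0,-4],0]
    - [[-4,-1.5,0],0]
    - [[-4,-1.5,0],0]
    - [[-4,-1.5,0],0]
    - [[-4,-1.5,0],0]
    - [[-4,-1,0],0]
    - [[-4,0,0],0]
    - [[0,0,0],0]
    - [[0,0,0],0]
  hand: 0.6

```text
clock: 54.95
tcp_pos: [436.1, -365.7, 210.2]
ee_rot: [[0.001, 1.0, -0.001], [1.0, -0.001, 0.001], [0.001, -0.001, -1.0]]
contact_force: [0.1, -0.3, -0.8]
gripper_width: 0.599
```

```bash
python3 - <<'E'
from h import *
S=shot('scene','s10.png');T=shot('top','t10.png')
o=np.zeros((600,800,3),np.uint8);o[:,:400]=cv2.resize(S[90:270,200:320],(400,600),interpolation=2);o[:,400:]=cv2.resize(T[100:235,340:430],(400,600),interpolation=2)
cv2.imwrite('pics/c10.png',o[:,:,::-1])
E
```

```text
(no output)
```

View pics/c10.png

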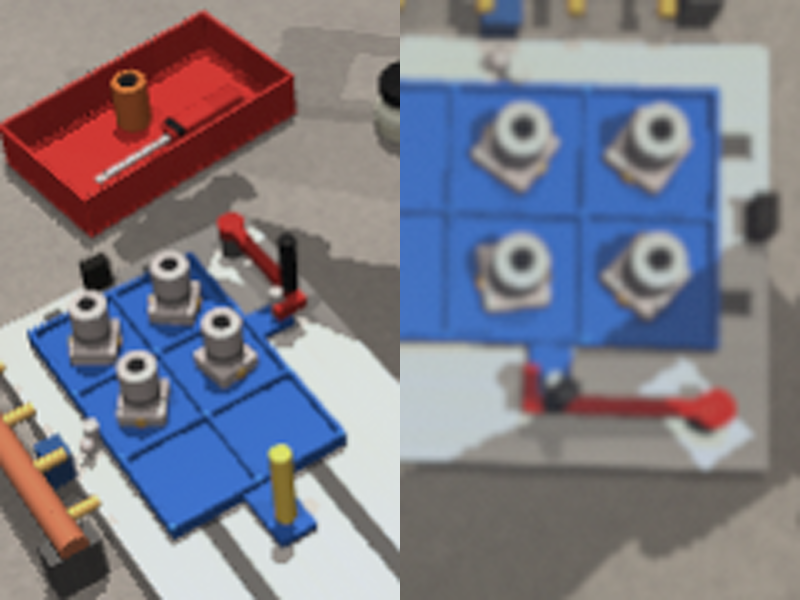

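The hook bar lies along the bed with its tooth behind the pin, the carrier is on the stop, and all valves are seated.

```bash
python3 -c "
from h import *
print(r.hand_in(), r.get_obs()['clock'])"
```

```text
the job is handed in; nothing more can be done
the job is handed in; nothing more can be done
```

The job is handed in at about 55 s on the robot's clock; no verdict was reported. My last checks found nothing outstanding.

- **Tray:** the screwdriver lies along the red tray and the dust cap stands beside it.
- **Valve bodies:** four were present. They stand in pockets 1, 2, 4 and 5, set there with the carrier at its loading end. They were still upright after the carrier moved.
- **Carrier:** it travelled 171.9 mm by the post, then took about 15 N with no further motion. It now sits at the black stop.
- **Hook:** it reached its stop at about 11 N. Both camera views show the bar along the bed and the tooth behind the pin.
- **Left alone:** I sent the arm to none of the bottle, jar and regulator, but did not measure them at the end.

**Disagreements on the way:**
- **Tool height:** the reported TCP height read about 22 mm lower than the real fingertips. My first two grasps at the screwdriver closed in the air because of it. I calibrated by touching the bed (true z = reading + 22.4 mm) and used that for every later move.
- **Knocked valve:** one valve body was knocked aside during the run, to about (551, 292). I found it again in the pictures and picked it up there.

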